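# Seat the bisque blank in the trimming jig and start its lock bolt

### The job

Set the round clay blank down flat in the round cavity of the metal trimming jig (do not drop it; leave the square blank where it lies and knock over none of the loose vases), and let go of it. Then start the jig's hex-headed lock bolt without crossing or forcing the thread: turn it backward (counter-clockwise from above) until it drops into the thread start, then one turn forward (clockwise). Finish with the gripper still closed on the bolt head, holding it started: do not let go at the end.

Things in the scene. Friction and masses are not known exactly. Their poses are not given: they have to be found in the camera images.
- round_blank: round disc of fired clay, 56 mm across, 18 mm thick, about 90 g, lying flat on the table beside the jig; origin at the centre of its underside, z up. Grip it by the rim, on the upper half
- square_blank: square slab of the same clay, 56 x 56 x 18 mm, lying beside the round one; origin at the centre of its underside. Leave it
- jig: low aluminium trimming jig fixed to the table, 220 mm long (its y) and 110 mm wide (its x) at the cavity end, 80 mm wide at the bolt end, top face 30 mm above the table; origin at the centre of its underside; +y points to the cavity end, -y to the bolt end. A round boss, 32 mm across, stands 15 mm up from the top face at jig (0, -70 mm); the bolt stands in it, its axis vertical
- jig_cavity (a point): centre of the flat floor of the round cavity in the jig: 59 mm across, 6 mm deep, floor 24 mm above the table; axes as the jig's. A seated blank stands 12 mm proud of the jig
- bolt: captive steel lock bolt standing in the boss; turns and slides on its vertical axis only. Origin at the centre of its hex head, 32 mm across flats, 20 mm high; its x axis is normal to a pair of flats (others at 60 and 120 degrees); z up. Shank 19 mm thick below. Head centre 90 to 93 mm above the table at the start. Turning takes about 0.04 N m; a grip of 20 N is ample
- bolt_slide (a joint): height (m) of the bolt above where it lands in the drop: 0 there (head centre 85 mm above the table), 0.005 to 0.008 at the start, -0.008 one turn engaged, -0.0128 bottomed. Right-hand coarse thread, 8 mm a turn, 1 mm axial play. Spring and weight press it down with some 5 N; closed fingers carry it, opening them lets it settle or drop. Over 60 N strips the thread
- boss_top (a point): centre of the boss's top face, 45 mm above the table. At the start the bolt only stands on the thread's end. Counter-clockwise it rises along it and drops at an unknown angle within 130 degrees; further back it rises again by up to 3 mm and blocks some 125 degrees past the drop. Clockwise before the drop it jams within 120 degrees on a crossed thread; forcing it there (over 0.2 N m) spoils it
- vase1: an unglazed clay vase, 75 mm tall, 50 mm at the belly, standing near the work; origin at the centre of its foot, z up. A bystander
- vase2: an unglazed clay vase, 75 mm tall, 50 mm at the belly, standing near the work; origin at the centre of its foot, z up. A bystander
- vase3: an unglazed clay vase, 75 mm tall, 50 mm at the belly, standing near the work; origin at the centre of its foot, z up. A bystander
There are look-alikes about, which are no part of the job. Leave any red look-alike of the round_blank alone.

How it is judged:
On the way, in this order (a step that is already met when the one before it is completed fails the run):
1. the round blank lies flat in the cavity, released (horizontal distance between round_blank and jig_cavity below 0.004 m and z of round_blank in the frame of jig_cavity between -0.003 and 0.002 m and angle between round_blank's own z axis and vertical below 0.06 rad and contact force between the fingers and round_blank below 0.1 N), for 0.2 s.
2. the bolt has dropped into the thread start (z of bolt in the frame of jig between 0.083 and 0.0875 m), for 0.1 s.
At the end, for the whole second after the job is handed in: The round blank lies flat on the cavity floor (centre within 4 mm, height within 2 mm), untouched; the bolt is two thirds to one and a third turn below the drop (head centre 74.5 to 79.7 mm above the table), the fingers pressing on it with more than 1.5 N (all of step 1 and z of bolt in the frame of jig between 0.0745 and 0.0797 m and contact force between the fingers and bolt above 1.5 N); the arm keeps its last pose, push and grip.
It fails at once if the bolt is forced forward on the crossed thread before the drop (over 20 N at the thread, about 0.2 N m) (contact force between thread_c45 and bolt above 20 N).
It fails at once if the bolt is pushed or pulled through the thread (over 60 N between bolt and thread) (contact force between thread and bolt above 60 N).
It fails at once if the round blank is let go in the air (more than 25 mm above the cavity floor) (height (world z) of round_blank above 0.05 m and contact force between the fingers and round_blank below 0.05 N).
It fails at once if the square blank is moved by more than 30 mm (distance of square_blank from where it was at the start of the episode above 0.03 m).
It fails at once if a loose vase is knocked over (angle between any of vase1, vase2, vase3's own z axis and vertical above 0.6 rad).
It also fails if it takes over 72 s, if anything falls off the work surface, if the arm or the gripper's body presses on something with over 40 N, if the wrist force passes 120 N, or if a joint passes its speed limit or range.

### The arm

A 6-joint arm with a two-finger parallel gripper is mounted at the origin on the work surface. World frame = base frame: x ahead of the robot, y to its left, z up, the work surface at z = 0. Lengths are in m, angles in rad, forces in N, time in s.
With the tool pointing down it reaches from about 0.25 to 0.775 m from the base axis. Payload 4 kg.
Tool frame: the origin (TCP) lies where the fingers leave the gripper's body, on its centre line; the fingertips stand 73 mm ahead of it and the grasp point (between the pads) lies 54 mm ahead of it; z points along the fingers, y is the line along which they close (so a half turn about z gives the same grasp; the last joint's range is limited). The gripper opens to 85 mm and grips with 20 to 120 N. Pads are 22 mm wide; open, the fingers measure 114 mm over their backs; the gripper's body (76 mm by 85 mm) begins 54 mm behind the grasp point. The pads swing forward as they close: fully open they stand 13 mm farther back than shut.
Start: joints at [-1.428, 0.087, 1.371, -0, 1.684, -0.103], TCP at [0.134, -0.533, 0.304] pointing down, gripper open.
Joint ranges: [-3.1, 3.1], [-0.76, 2.03], [0.27, 2.55], [-1.08, 4.22], [0.17, 2.65], [-2.57, 2.57]. Speed limits (rad/s): [2.79, 2.79, 3.14, 3.14, 3.14, 3.14].

### API

Orientations are given as a 3x3 rotation matrix whose columns are the frame's x, y, z axes.
In Python, from bench import robot, viewer, order gives the robot as it stands. The module is installed in compiled form; this text tells all that it offers.
- The arm moves only by the tool jog_arm, never from a script. Its argument "deltas" is a list that holds one entry, the list of rows, each a list of 4 numbers: the shift along the tool's x, y, z in mm, then the turn about the tool's z in rad. A call has exactly 5 rows; each row shifts and turns the commanded pose from where the row before left it, along the tool's axes as they then stand; what a row does not reach is not made up. A row lasts 1/8 s, in which the tool goes at most 62.5 mm and 10.7 degrees, less where a joint would pass 70% of its speed; a pose out of reach is approached as far as the arm can. A call with a gripper value outside its range is refused whole. "claw" is the closure, from 0 (fully open) to 1 (shut), set as the call begins (left out, the last holds). The fingers move at their own pace and stop on an object; "force" is the grip in N (left out, the last holds). Time passes only in rows, so rows that do not move let the fingers close, or fill a call up. It gives the time, the measured TCP pose, the force, the opening and the grip force at its end, in the units of the state.
- robot.read_state(): the state, without advancing time (a new reading comes with each control period).
- viewer.camera(name): name is "scene" or "top" or "wrist"; returns the picture (384x512x3 uint8, blue, green, red); there is no depth.
- viewer.calibration(name): a dict with "camera_matrix" (3x3 intrinsics, pixels), "cam_to_world" (4x4, takes a point from camera to world coordinates). Camera axes: x right, y down, z forward; pixel columns grow to the right and rows downward; lengths in m; the calibration is good to about 2 mm. A picture is of the moment at which its call begins: read the wrist's pose just before it. calibration takes no time and is no camera call; for the wrist camera it gives the pose at the moment of the call.
- order.job_done(): hands the job in; it is judged then, once.
The state is a dict: "time": time; "joints": joint angles; "joint_velocities": joint speeds; "tau": joint torques, N m; "tcp_pos": TCP position; "tool_rot": TCP orientation; "ft_force": force on the tool from outside, world axes, zero at the start; "moment": the same for the moment, N m; "gripper_width": finger opening in m; "gripper_force": force on a finger pad.
Only numpy, scipy, OpenCV 4.12 (cv2) and the standard library are available. Lean on these libraries where they do the work, as an engineer would, in place of code of your own. Each camera call takes 0.05 s, during which the arm holds its last target. There are 200 camera calls.

## Working session

There is one attempt and no reset: what is moved stays moved. The work goes in short steps, Python scripts to look and compute and a tool call to move; the robot and the scene stay as the last step left them, time stands still between calls to the robot, and variables do not carry over. Pictures are saved under pics/ and viewed, at most 10 in all, crops included, and the job is handed in when it is done.

Besides the shell and the picture viewer there is one more tool, called after "Emit:" by a JSON object that holds its "op" and its "data". jog_arm: Moves the arm, as the interface text tells. Its arguments: {"type":"object","properties":{"deltas":{"type":"array"},"claw":{"type":"number"},"force":{"type":"number"}},"required":["deltas"]}

```bash
mkdir -p pics
cat > h.py <<'E'
import numpy as np, cv2
from bench import robot, viewer, order
def ray(cal,uv,z):
    K=np.array(cal["camera_matrix"]);T=np.array(cal["cam_to_world"])
    d=T[:3,:3]@np.linalg.solve(K,[uv[0],uv[1],1.]);o=T[:3,3]
    return o+d*(z-o[2])/d[2]
def pix(cal,p):
    K=np.array(cal["camera_matrix"]);T=np.array(cal["cam_to_world"])
    c=K@(T[:3,:3].T@(np.array(p)-T[:3,3]));return c[:2]/c[2]
E
python3 - <<'E'
from h import *
a=viewer.camera("top");b=viewer.camera("scene")
cv2.imwrite("pics/top.png",a);cv2.imwrite("pics/scene.png",b)
for n in("top","scene"):print(viewer.calibration(n))
s=robot.read_state();print(s["time"],s["tcp_pos"],s["tool_rot"],s["gripper_width"])
E
```

```text
{'camera_matrix': array([[440.86814674,   0.        , 262.41098262],
       [  0.        , 440.86814674, 193.34972891],
       [  0.        ,   0.        ,   1.        ]]), 'cam_to_world': array([[-0.02403529, -0.98091183,  0.1929619 ,  0.34036395],
       [-0.99970615,  0.02419116, -0.00154865,  0.09389076],
       [-0.00314889, -0.19294242, -0.98120503,  1.18091411],
       [ 0.        ,  0.        ,  0.        ,  1.        ]])}
{'camera_matrix': array([[393.10242833,   0.        , 248.62529951],
       [  0.        , 393.10242833, 191.97374042],
       [  0.        ,   0.        ,   1.        ]]), 'cam_to_world': array([[-0.49915267,  0.73226485, -0.46328696,  1.00269916],
       [ 0.8663931 ,  0.41282687, -0.28095723,  0.36242215],
       [-0.0144778 , -0.54162918, -0.84049285,  0.84825804],
       [ 0.        ,  0.        ,  0.        ,  1.        ]])}
0.1 [ 0.13378129 -0.5331614   0.30281363] [[ 9.69934979e-01  2.43364014e-01 -3.04443310e-04]
 [ 2.43364116e-01 -9.69932800e-01  2.06648427e-03]
 [ 2.07618354e-04 -2.07844595e-03 -9.99997818e-01]] 0.08487804312369511
```

View pics/top.png

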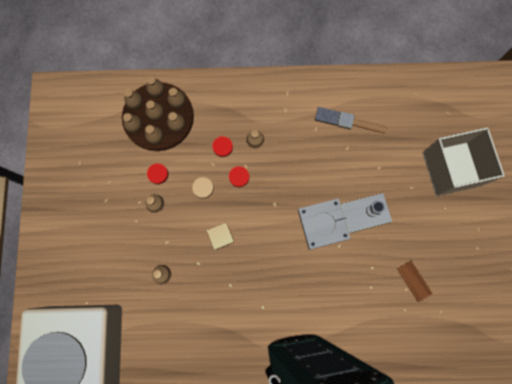

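View pics/scene.png

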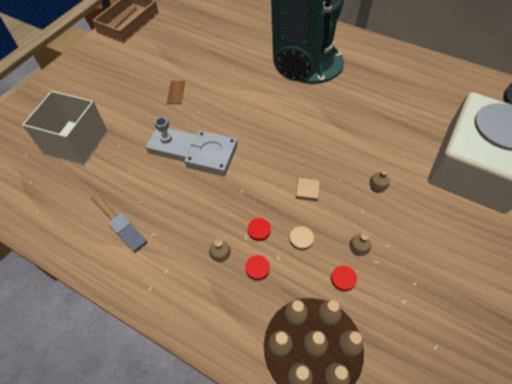

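The top view shows the round blank at (203,188), square at (220,236), red discs at (239,177), (222,147) and (157,174), and vases at (255,138), (155,203) and (161,274). The jig cavity is at about (323,222) and the bolt head at (376,208).

Run:
```python
from h import *
a=cv2.imread("pics/top.png");c=viewer.calibration("top")
hsv=cv2.cvtColor(a,cv2.COLOR_BGR2HSV)
print(hsv[188,203],hsv[236,220],hsv[222,323])
m=(abs(hsv.astype(int)-hsv[188,203]).max(2)<28).astype(np.uint8)*255
n,l,st,ce=cv2.connectedComponentsWithStats(m)
for i in range(1,n):
    if st[i,4]>60:print(st[i],ce[i],ray(c,ce[i],.018).round(4))
for nm,uv,z in(("cav",(323,222),.03),("bolt",(377,207),.1),("red1",(239,177),.018),("red2",(222,147),.018),("red3",(157,174),.018),("v1",(255,138),.06),("v2",(154,203),.06),("v3",(160,274),.06),("sq",(220,236),.018),("jigA",(311,245),.03),("jigB",(388,206),.03)):print(nm,ray(c,uv,z).round(3))
w=viewer.calibration("wrist");s=robot.read_state()
T=np.eye(4);T[:3,:3]=s["tool_rot"];T[:3,3]=s["tcp_pos"]
print(np.linalg.inv(T)@w["cam_to_world"],w["camera_matrix"])
```

```text
[ 18  90 204] [ 22  74 204] [107  11 165]
[192 177  21  20 321] [202.         186.58255452] [0.5917 0.2545 0.018 ]
[207 223  26  26 411] [219.57420925 235.39416058] [0.4588 0.2078 0.018 ]
cav [ 0.486 -0.065  0.03 ]
bolt [ 0.511 -0.191  0.1  ]
red1 [0.616 0.154 0.018]
red2 [0.701 0.2   0.018]
red3 [0.63  0.377 0.018]
v1 [0.711 0.108 0.06 ]
v2 [0.542 0.373 0.06 ]
v3 [0.361 0.353 0.06 ]
sq [0.457 0.207 0.018]
jigA [ 0.427 -0.031  0.03 ]
jigB [ 0.524 -0.239  0.03 ]
[[-1.62029677e-04 -9.51414078e-01 -3.07914317e-01  7.75064028e-02]
 [ 9.99999976e-01 -1.08912385e-04 -1.89692044e-04 -1.97006400e-04]
 [ 1.46939998e-04 -3.07914341e-01  9.51414072e-01 -7.02193207e-02]
 [ 0.00000000e+00  0.00000000e+00  0.00000000e+00  1.00000000e+00]] [[278.65121642   0.         251.26409185]
 [  0.         278.65121642 192.14017934]
 [  0.           0.           1.        ]]
```

Emit:
{"op": "jog_arm", "data": {"deltas": [[[45, -31, 0, 0], [45, -31, 0, 0], [45, -31, 0, 0], [45, -31, 0, 0], [45, -31, 0, 0]]], "claw": 0}}

```text
time: 0.72
tcp_pos: [0.3151, -0.3268, 0.3035]
tool_rot: [[0.97, 0.243, -0.0], [0.243, -0.97, 0.0], [-0.0, -0.0, -1.0]]
ft_force: [1.3, -0.2, -0.1]
gripper_width: 0.0853
gripper_force: 0.0
```

Emit:
{"op": "jog_arm", "data": {"deltas": [[[45, -31, 0, 0], [45, -31, 0, 0], [45, -31, 0, 0], [45, -31, 0, 0], [0, 0, 0, 0]]]}}

```text
time: 1.35
tcp_pos: [0.4602, -0.1614, 0.303]
tool_rot: [[0.968, 0.249, -0.001], [0.249, -0.968, 0.001], [-0.001, -0.002, -1.0]]
ft_force: [-0.3, -0.4, 0.3]
gripper_width: 0.0856
gripper_force: 0.0
```

Run:
```python
from h import *
s=robot.read_state();c=viewer.calibration("wrist");a=viewer.camera("wrist")
cv2.imwrite("pics/w1.png",a);np.savez("w1.npz",K=c["camera_matrix"],T=c["cam_to_world"])
print(s["time"],s["tcp_pos"],s["joints"],s["tool_rot"])
```

```text
1.35 [ 0.46020569 -0.16140566  0.30304818] [-4.54070483e-01 -5.13131027e-02  1.51316698e+00  8.31536087e-04
  1.68127241e+00  8.64748489e-01] [[ 9.68398299e-01  2.49406701e-01 -1.01575581e-03]
 [ 2.49407973e-01 -9.68397470e-01  1.41543175e-03]
 [-6.30637193e-04 -1.62403930e-03 -9.99998482e-01]]
```

View pics/w1.png

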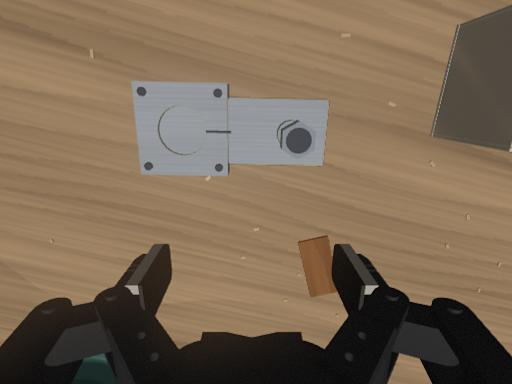

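The wrist view shows the jig corners at (133,82), (228,83), (228,175), (140,175), (328,100) and (323,165). The cavity ring is at about (183,130), and the hex head with its dark top is at (299,140).

Run:
```python
from h import *
a=cv2.imread("pics/w1.png");d=np.load("w1.npz");c=dict(camera_matrix=d["K"],cam_to_world=d["T"])
P=lambda u,v,z:ray(c,(u,v),z)[:2]
q=[(133,82),(228,83),(228,175),(140,175),(328,100),(323,165)]
W=[P(*u,.03) for u in q]
print(np.round(W,4))
print("widths",np.linalg.norm(W[0]-W[3]),np.linalg.norm(W[4]-W[5]),"len",np.linalg.norm((W[0]+W[3])/2-(W[4]+W[5])/2))
A=(W[0]+W[3])/2;B=(W[4]+W[5])/2;y=(A-B)/np.linalg.norm(A-B)
ctr=(A+B)/2;print("jig c",ctr,"yaw y",np.degrees(np.arctan2(y[1],y[0])),"boss",ctr-.07*y)
# screws in corners, cavity ring
for u in [(141,91),(218,93),(219,168),(148,166)]:print(P(*u,.03))
g=cv2.cvtColor(a,cv2.COLOR_BGR2GRAY)
cv2.imwrite("pics/crop1.png",cv2.resize(a[75:185,125:335],None,fx=3.8,fy=3.8,interpolation=cv2.INTER_CUBIC))
hsv=cv2.cvtColor(a,cv2.COLOR_BGR2HSV)
m=(hsv[...,2]<85).astype(np.uint8);m[:, :260]=0;m[180:]=0;m[:,335:]=0
n,l,st,ce=cv2.connectedComponentsWithStats(m)
for i in range(1,n):
    if st[i,4]>50:print(st[i],ce[i],P(*ce[i],.101))
e=cv2.Canny(g,30,80);pts=np.argwhere(e)[:,::-1].astype(float)
wp=np.array([P(*p,.03) for p in pts[(abs(pts[:,0]-183)<35)&(abs(pts[:,1]-130)<35)]])
# ransac circle r=29.5
best=(0,)
for x in np.arange(-.01,.0101,.0005):
  for yv in np.arange(-.01,.0101,.0005):
    c0=P(183,130,.03)+[x,yv];k=(abs(np.linalg.norm(wp-c0,axis=1)-.0295)<.0008).sum()
    if k>best[0]:best=(k,c0)
print(best,len(wp)); cv=best[1]-ctr; print("cav in jig y",cv@y,"x",cv@[y[1],-y[0]])
```

```text
[[ 0.5222 -0.0044]
 [ 0.5483 -0.1104]
 [ 0.4421 -0.1348]
 [ 0.4142 -0.0265]
 [ 0.5594 -0.2277]
 [ 0.4845 -0.2473]]
widths 0.11024369967973068 0.07743220153382319 len 0.22848075905949783
jig c [ 0.49507483 -0.12651261] yaw y 103.60719470741734 boss [ 0.51154332 -0.19454781]
[ 0.51478099 -0.0146106 ]
[ 0.53489585 -0.10154788]
[ 0.44814859 -0.1217893 ]
[ 0.42836521 -0.03475927]
[287 128  24  25 474] [298.35232068 140.11181435] [ 0.51234249 -0.19444522]
(np.int64(75), array([ 0.48216801, -0.06758805])) 209
cav in jig y 0.0603071463884322 x 0.0013182923410457736
```

View pics/crop1.png

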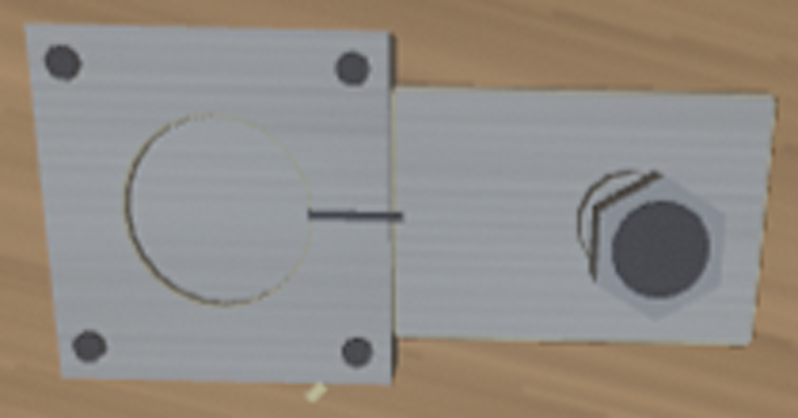

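The crop agrees with the jig's given sizes: widths 110 and 77 mm, and bolt and cavity both on the jig axis. The hex flats' normal lies roughly along image x. Next I go to the blank.

Emit:
{"op": "jog_arm", "data": {"deltas": [[[29, -46, 8, 0], [29, -46, 8, 0], [29, -46, 8, 0], [29, -46, 8, 0], [29, -46, 8, 0]]]}}

```text
time: 2.02
tcp_pos: [0.5437, 0.0939, 0.2635]
tool_rot: [[0.971, 0.241, -0.0], [0.241, -0.971, -0.001], [-0.0, 0.001, -1.0]]
ft_force: [0.5, -0.3, 0.8]
gripper_width: 0.0854
gripper_force: 0.0
```

Emit:
{"op": "jog_arm", "data": {"deltas": [[[29, -46, 20, 0], [29, -46, 20, 0], [29, -46, 20, 0], [0, 0, 0, -0.186], [0, 0, 0, -0.186]]]}}

```text
time: 2.65
tcp_pos: [0.5944, 0.248, 0.2023]
tool_rot: [[0.812, 0.584, -0.002], [0.584, -0.812, -0.002], [-0.003, -0.0, -1.0]]
ft_force: [0.1, -0.6, 0.1]
gripper_width: 0.0856
gripper_force: 0.0
```

Emit:
{"op": "jog_arm", "data": {"deltas": [[[0, 0, 0, -0.186], [0, 0, 0, -0.186], [0, 0, 0, -0.186], [0, 0, 0, -0.186], [0, 0, 0, -0.186]]]}}

```text
time: 3.28
tcp_pos: [0.5946, 0.2469, 0.2035]
tool_rot: [[0.019, 1.0, -0.001], [1.0, -0.019, -0.001], [-0.001, -0.001, -1.0]]
ft_force: [-0.6, 0.3, 0.5]
gripper_width: 0.0852
gripper_force: 0.0
```

Run:
```python
from h import *
s=robot.read_state();c=viewer.calibration("wrist");a=viewer.camera("wrist")
cv2.imwrite("pics/w2.png",a)
print(s["time"],s["tcp_pos"],s["joints"],s["tool_rot"])
hsv=cv2.cvtColor(a,cv2.COLOR_BGR2HSV)
u=pix(c,[.5917,.2545,.018]);print(u,hsv[int(u[1]),int(u[0])])
m=(abs(hsv.astype(int)-hsv[int(u[1]),int(u[0])]).max(2)<22).astype(np.uint8)
m=cv2.morphologyEx(m,cv2.MORPH_OPEN,np.ones((5,5)))
cs,_=cv2.findContours(m,0,1)
for k in cs:
    if cv2.contourArea(k)<800:continue
    w=np.array([ray(c,p[0],.018)[:2] for p in k],np.float32)*1000
    print(cv2.contourArea(k),cv2.boundingRect(k),cv2.minEnclosingCircle(w),cv2.fitEllipse(w))
```

```text
3.275 [0.59462486 0.24691978 0.20349011] [ 3.05857062e-01  3.32250741e-01  1.28005673e+00 -7.45210418e-04
  1.53032979e+00  3.25188623e-01] [[ 1.92994248e-02  9.99813451e-01 -7.71914026e-04]
 [ 9.99813209e-01 -1.93002111e-02 -1.02458345e-03]
 [-1.03929042e-03 -7.51995968e-04 -9.99999177e-01]]
[249.69502261 180.48257202] [ 21  67 191]
2479.5 (83, 198, 69, 60) ((457.9913024902344, 206.81488037109375), 36.043724060058594) ((457.7286376953125, 206.9821014404297), (61.52000427246094, 61.93804168701172), 173.22695922851562)
2498.0 (219, 154, 59, 56) ((590.1649169921875, 252.7136688232422), 28.045286178588867) ((590.100830078125, 252.78793334960938), (54.43762969970703, 55.16399383544922), 99.3326644897461)
```

View pics/w2.png

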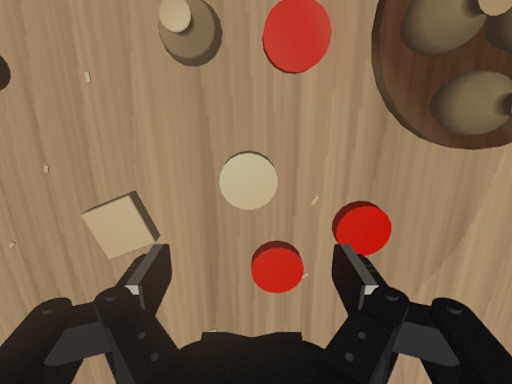

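The wrist view shows the round blank centred at (249,181), the square at (120,225) and red discs at (277,267), (363,228) and (297,34). The finger sides are clear. I descend now.

Emit:
{"op": "jog_arm", "data": {"deltas": [[[6, -4.5, 30, 0], [0, 0, 40, 0], [0, 0, 36, 0], [0, 0, 22.5, 0], [0, 0, 0, 0]]]}}

```text
time: 3.95
tcp_pos: [0.5885, 0.2532, 0.0723]
tool_rot: [[0.027, 1.0, -0.006], [1.0, -0.027, -0.002], [-0.003, -0.006, -1.0]]
ft_force: [0.6, -0.3, 0.3]
gripper_width: 0.0854
gripper_force: 0.0
```

Emit:
{"op": "jog_arm", "data": {"deltas": [[[0, 0, 0, 0], [0, 0, 0, 0], [0, 0, 0, 0], [0, 0, 0, 0], [0, 0, 0, 0]]], "claw": 1, "force": 30}}

```text
time: 4.58
tcp_pos: [0.5912, 0.2553, 0.0778]
tool_rot: [[0.023, 1.0, 0.004], [1.0, -0.023, 0.001], [0.001, 0.004, -1.0]]
ft_force: [0.4, -1.4, 6.1]
gripper_width: 0.0544
gripper_force: 32.3
```

Run:
```python
from h import *
for i in range(3):
    a=viewer.camera("wrist");s=robot.read_state();print(np.round(s["tcp_pos"],4),s["ft_force"].round(1) if hasattr(s["ft_force"],'round') else s["ft_force"],s["gripper_width"],s["gripper_force"])
cv2.imwrite("pics/w3.png",a)
```

```text
[0.5912 0.2553 0.0778] [ 0.6 -0.9  5.5] 0.05456794708016929 32.28348970413208
[0.5912 0.2553 0.0778] [ 0.6 -0.2  6.8] 0.05458204550319928 32.28360414505005
[0.5912 0.2554 0.0778] [ 0.8 -1.2  5.8] 0.05442602891714508 32.28414058685303
```

View pics/w3.png

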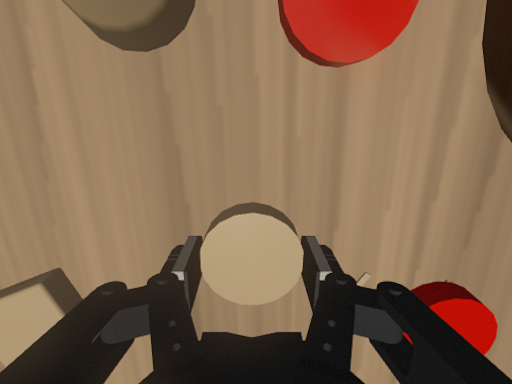

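The blank at (252,254) sits between the pads, whose far corners are near (200,237) and (303,237). I check the tip depth by projection.

Run:
```python
from h import *
s=robot.read_state();c=viewer.calibration("wrist");R=np.array(s["tool_rot"]);t=np.array(s["tcp_pos"])
for h in (50,55,60,65,68,70,73):
    print(h,[pix(c,t+R@np.array([x,28*sg,h])/1000).round(0) for sg in(-1,1) for x in(11,-11)])
a=cv2.imread("pics/w3.png");cv2.imwrite("pics/c3.png",cv2.resize(a[220:320,150:350],None,fx=4,fy=4,interpolation=cv2.INTER_CUBIC))
```

```text
50 [array([196., 249.]), array([199., 287.]), array([312., 249.]), array([309., 287.])]
55 [array([198., 244.]), array([201., 281.]), array([310., 244.]), array([307., 281.])]
60 [array([200., 239.]), array([202., 275.]), array([308., 239.]), array([305., 275.])]
65 [array([201., 235.]), array([204., 270.]), array([306., 235.]), array([304., 270.])]
68 [array([202., 232.]), array([204., 267.]), array([305., 232.]), array([303., 267.])]
70 [array([203., 230.]), array([205., 265.]), array([304., 231.]), array([302., 265.])]
73 [array([204., 228.]), array([206., 262.]), array([303., 228.]), array([301., 262.])]
```

View pics/c3.png

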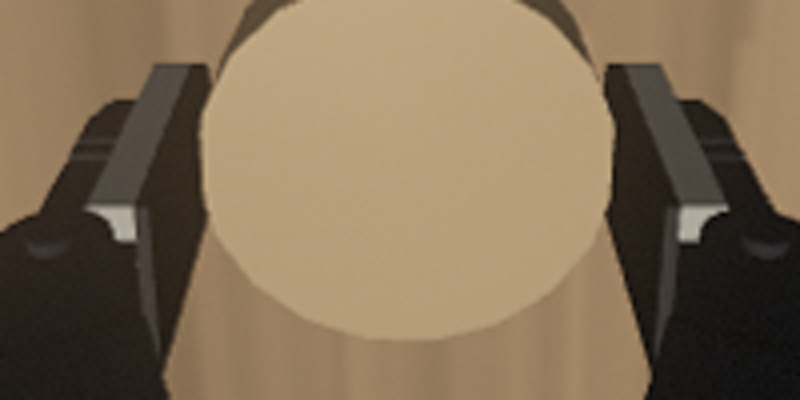

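Emit:
{"op": "jog_arm", "data": {"deltas": [[[0, 0, -10, 0], [0, 0, -30, 0], [-15, -5, -40, 0], [-40, -13, -20, 0], [-45, -15, 0, 0]]]}}

```text
time: 5.35
tcp_pos: [0.5552, 0.1557, 0.1783]
tool_rot: [[0.021, 1.0, 0.005], [1.0, -0.021, 0.001], [0.001, 0.005, -1.0]]
ft_force: [1.3, -0.2, -0.6]
gripper_width: 0.0541
gripper_force: 32.0
```

```bash
cat > disc.py <<'E'
from h import *
s=robot.read_state();c=viewer.calibration("wrist");a=viewer.camera("wrist")
R=np.array(s["tool_rot"]);t=np.array(s["tcp_pos"])
hsv=cv2.cvtColor(a,cv2.COLOR_BGR2HSV)
z=t[2]-.060
u=pix(c,[t[0],t[1],z]).astype(int)
m=(abs(hsv.astype(int)-hsv[u[1],u[0]]).max(2)<22).astype(np.uint8)
m=cv2.morphologyEx(m,cv2.MORPH_OPEN,np.ones((5,5)))
cs,_=cv2.findContours(m,0,1)
k=max([k for k in cs if cv2.pointPolygonTest(k,(float(u[0]),float(u[1])),False)>=0],key=cv2.contourArea)
w=np.array([ray(c,p[0],z)[:2] for p in k],np.float32)
ce,r=cv2.minEnclosingCircle((w*1000));ce=np.array(ce)/1000
print("t",s["time"],"tcp",t.round(4),"disc",ce.round(4),"r",r,"in tool",(R.T@np.append(ce-t[:2],0)).round(4),"ft",s["ft_force"],s["gripper_width"],s["gripper_force"],R[:2,:2].round(3).tolist())
E
python3 disc.py
```

```text
t 5.35 tcp [0.5552 0.1557 0.1783] disc [0.5478 0.1435] r 39.58168411254883 in tool [-0.0124 -0.0071 -0.    ] ft [ 1.25522732 -0.15979653 -0.59913765] 0.05411259774516895 31.978123784065247 [[0.021, 1.0], [1.0, -0.021]]
```

Emit:
{"op": "jog_arm", "data": {"deltas": [[[-45, -14, 0, 0], [-45, -14, 0, 0], [-45, -14, 0, 0], [-45, -14, 10, 0], [-42, -12.5, 20, 0]]]}}

```text
time: 6.02
tcp_pos: [0.4808, -0.0656, 0.1461]
tool_rot: [[0.023, 1.0, 0.002], [1.0, -0.023, -0.001], [-0.0, 0.002, -1.0]]
ft_force: [1.2, 0.4, -1.4]
gripper_width: 0.0544
gripper_force: 32.0
```

```bash
sed -i 's/^m=(abs.*$/m=np.zeros((386,514),np.uint8);cv2.floodFill(cv2.GaussianBlur(a,(3,3),0),m,tuple(int(v) for v in u),0,(5,)*3,(5,)*3,4|cv2.FLOODFILL_MASK_ONLY);m=m[1:-1,1:-1].copy();cv2.imwrite("pics\/cur.png",a)/' disc.py
python3 - <<'E'
from h import *
for i in range(4):viewer.camera("wrist")
E
python3 disc.py
python3 -c "
import cv2;a=cv2.imread('pics/cur.png');cv2.imwrite('pics/cur1.png',a)"
```

```text
t 6.225 tcp [ 0.4805 -0.0646  0.1449] disc [ 0.4786 -0.0832] r 43.80463790893555 in tool [-0.0187 -0.0013 -0.    ] ft [-0.46486186  0.5869134  -1.71055063] 0.05476206320420521 32.03571081161499 [[0.025, 1.0], [1.0, -0.025]]
```

View pics/cur1.png

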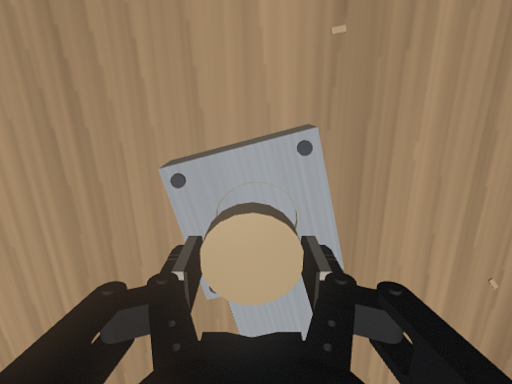

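The view shows the held blank at (252,254) just short of the cavity ring, whose arc top is at (257,182). Jig screws are at (178,180) and (305,148). I measure both.

```bash
cat > rel.py <<'E'
from h import *
s=robot.read_state();c=viewer.calibration("wrist");a=viewer.camera("wrist")
R=np.array(s["tool_rot"]);t=np.array(s["tcp_pos"])
hsv=cv2.cvtColor(a,cv2.COLOR_BGR2HSV).astype(int)
v,u=np.mgrid[:384,:512]
m=((hsv[...,1]>55)&(hsv[...,2]>125)&(np.hypot(u-252,v-254)<56)).astype(np.uint8)
m=cv2.morphologyEx(m,cv2.MORPH_OPEN,np.ones((9,9)))
k=max(cv2.findContours(m,0,1)[0],key=cv2.contourArea)
w=np.array([ray(c,p[0],t[2]-.060)[:2] for p in k],np.float32)*1000
ce,r=cv2.minEnclosingCircle(w);el=cv2.fitEllipse(w);d=np.array(el[0])/1000
print("tcp",t.round(4),"disc",np.array(ce)/1000,r,el)
dk=((hsv[...,2]<90)&(v<225)&(u>150)&(u<360)).astype(np.uint8)
n,l,st,cn=cv2.connectedComponentsWithStats(dk)
S=[cn[i] for i in range(1,n) if 60<st[i,4]<500 and st[i,2]<25 and st[i,3]<25]
P=[ray(c,x,.03)[:2] for x in S];print(S,P)
P=sorted(P,key=lambda p:p[0])[-2:] if len(P)>=2 else P
e=P[1]-P[0];L=np.linalg.norm(e);e/=L;cav=(P[0]+P[1])/2+.0446*np.array([e[1],-e[0]])
print("L",L,"yaw",np.degrees(np.arctan2(e[1],e[0])),"cav",cav,"move tool",(R.T@np.append(cav-d,0)).round(4))
E
python3 rel.py
```

```text
tcp [ 0.4811 -0.064   0.1455] disc [ 0.47908237 -0.06660493] 28.7739200592041 ((479.6941833496094, -66.01869201660156), (54.84600830078125, 55.3326416015625), 142.86268615722656)
[array([302.86549708, 148.06432749]), array([176.90184049, 180.42331288])] [array([ 0.51530588, -0.01525987]), array([ 0.42900997, -0.03560801])]
L 0.08866245219014843 yaw 13.267708780504568 cav [ 0.48239368 -0.06884349] move tool [-0.0028  0.0028 -0.    ]
```

Emit:
{"op": "jog_arm", "data": {"deltas": [[[-2.8, 2.8, 10, 0], [0, 0, 14, 0], [0, 0, 10, 0], [0, 0, 0, 0], [0, 0, 0, 0]]]}}

```text
time: 6.95
tcp_pos: [0.4838, -0.0672, 0.1114]
tool_rot: [[0.023, 1.0, 0.0], [1.0, -0.023, -0.0], [-0.0, 0.0, -1.0]]
ft_force: [0.7, 0.2, -0.3]
gripper_width: 0.0543
gripper_force: 32.0
```

```bash
python3 rel.py
```

```text
tcp [ 0.4838 -0.0672  0.1114] disc [ 0.48245349 -0.06929187] 27.997573852539062 ((482.5126953125, -69.24229431152344), (54.95231246948242, 55.10264205932617), 170.76165771484375)
[array([309.27272727, 152.10984848]), array([157.21759259, 191.00925926])] [array([ 0.51543397, -0.01535249]), array([ 0.42953766, -0.03570837])]
L 0.08827535277103882 yaw 13.33212152045408 cav [ 0.48277036 -0.06892845] move tool [ 0.0003  0.0003 -0.    ]
```

Emit:
{"op": "jog_arm", "data": {"deltas": [[[0.3, 0.3, 3, 0], [0, 0, 3, 0], [0, 0, 2, 0], [0, 0, 1, 0], [0, 0, 0, 0]]]}}

```text
time: 7.62
tcp_pos: [0.484, -0.067, 0.1023]
tool_rot: [[0.023, 1.0, -0.0], [1.0, -0.023, -0.0], [-0.0, -0.0, -1.0]]
ft_force: [0.2, -0.9, -0.4]
gripper_width: 0.0544
gripper_force: 32.0
```

Emit:
{"op": "jog_arm", "data": {"deltas": [[[0, 0, 0.7, 0], [0, 0, 0.7, 0], [0, 0, 0, 0], [0, 0, 0, 0], [0, 0, 0, 0]]]}}

```text
time: 8.25
tcp_pos: [0.4842, -0.067, 0.1017]
tool_rot: [[0.023, 1.0, 0.0], [1.0, -0.023, -0.0], [-0.0, 0.0, -1.0]]
ft_force: [-3.2, 1.2, 6.9]
gripper_width: 0.0546
gripper_force: 32.6
```

Emit:
{"op": "jog_arm", "data": {"deltas": [[[0, 0, 0, 0], [0, 0, 0, 0], [0, 0, 0, 0], [0, 0, -5, 0], [0, 0, -15, 0]]], "claw": 0}}

```text
time: 8.88
tcp_pos: [0.4835, -0.0668, 0.1208]
tool_rot: [[0.023, 1.0, -0.002], [1.0, -0.023, 0.0], [0.0, -0.002, -1.0]]
ft_force: [-0.3, -0.4, -0.1]
gripper_width: 0.0852
gripper_force: 0.0
```

Emit:
{"op": "jog_arm", "data": {"deltas": [[[0, 0, -40, 0], [0, 0, -50, 0], [-50, 5, 0, 0], [-50, 8, 0, 0], [0, 0, 0, 0]]]}}

```text
time: 9.5
tcp_pos: [0.4951, -0.1703, 0.2124]
tool_rot: [[0.027, 1.0, 0.002], [1.0, -0.027, -0.002], [-0.002, 0.002, -1.0]]
ft_force: [0.3, 0.4, -0.9]
gripper_width: 0.0854
gripper_force: 0.0
```

Run:
```python
from h import *
s=robot.read_state();c=viewer.calibration("wrist");a=viewer.camera("wrist")
cv2.imwrite("pics/w5.png",a);np.savez("w5.npz",K=c["camera_matrix"],T=c["cam_to_world"])
print(s["time"],s["tcp_pos"],s["joints"],s["tool_rot"],s["gripper_width"])
u=pix(c,[.512,-.1945,.101]);print(u,pix(c,[.4827,-.0689,.042]))
x,y=u.astype(int);cv2.imwrite("pics/c5.png",cv2.resize(a[max(0,y-150):y+60,max(0,x-100):x+100],None,fx=2.8,fy=2.8,interpolation=cv2.INTER_CUBIC));print("off",max(0,x-100),max(0,y-150))
```

```text
9.5 [ 0.49509964 -0.17025018  0.21244672] [-4.39070197e-01  6.35402368e-02  1.57855290e+00 -9.36774176e-04
  1.49694592e+00 -4.11554379e-01] [[ 0.02744624  0.99962145  0.00191427]
 [ 0.99962152 -0.02744255 -0.00193115]
 [-0.00187789  0.00196655 -0.9999963 ]] 0.08541364357457981
[276.76718453 248.6210356 ] [233.56677451  72.25834156]
off 176 98
```

View pics/c5.png

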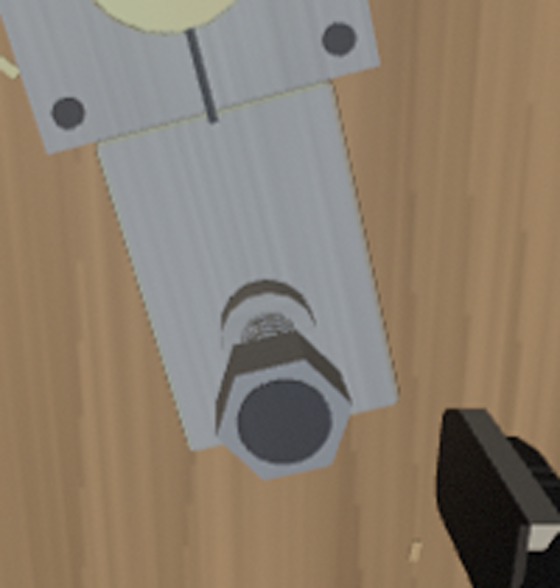

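The crop shows the hex head top with its dark cap at (283,421) and corners near (238,377), (307,358), (352,405), (332,463), (266,479) and (217,435). The blank is at the top edge.

Run:
```python
from h import *
d=np.load("w5.npz");c=dict(camera_matrix=d["K"],cam_to_world=d["T"]);a=cv2.imread("pics/w5.png")
q=np.array([(238,377),(307,358),(352,405),(332,463),(266,479),(217,435)])/2.8+[176,98]
W=np.array([ray(c,p,.1015)[:2] for p in q]);ce=W.mean(0)
r=W-ce;an=np.degrees(np.arctan2(r[:,1],r[:,0]));print(ce,np.linalg.norm(r,axis=1),an%60)
x=np.degrees(np.angle(np.exp(1j*np.radians(an*6)).mean()))/6;print("flat normals",(x+30)%60)
hsv=cv2.cvtColor(a,cv2.COLOR_BGR2HSV).astype(int);v,u=np.mgrid[:384,:512]
p=pix(c,[.4827,-.0689,.042]);m=((hsv[...,1]>55)&(hsv[...,2]>120)&(np.hypot(u-p[0],v-p[1])<50)).astype(np.uint8)
m=cv2.morphologyEx(m,cv2.MORPH_OPEN,np.ones((5,5)))
k=max(cv2.findContours(m,0,1)[0],key=cv2.contourArea);w=np.array([ray(c,x[0],.042)[:2] for x in k],np.float32)*1000
print("disc",cv2.fitEllipse(w),len(k))
P=[ray(c,np.array(z)/2.8+[176,98],.03)[:2] for z in((68,113),(340,38))];e=P[1]-P[0];L=np.linalg.norm(e);e/=L
print(L,"cav",(P[0]+P[1])/2+.0446*np.array([-e[1],e[0]]),np.degrees(np.arctan2(e[1],e[0])))
```

```text
[ 0.5127783  -0.19383145] [0.01765341 0.01848789 0.01772961 0.01807803 0.01827372 0.01832905] [13.40592262 12.78475073 13.018689   13.501425   13.68158383 12.05560173]
flat normals 43.07488935035415Traceback (most recent call last):
  File "<stdin>", line 10, in <module>
ValueError: max() iterable argument is empty
```

Emit:
{"op": "jog_arm", "data": {"deltas": [[[-23, 18.3, 0, 0], [0, 0, 0, 0.135], [0, 0, 30, 0.134], [0, 0, 30, 0], [0, 0, 8, 0]]]}}

```text
time: 10.18
tcp_pos: [0.5114, -0.1889, 0.1412]
tool_rot: [[0.287, 0.958, -0.004], [0.958, -0.287, 0.002], [0.001, -0.004, -1.0]]
ft_force: [-0.9, 0.3, -0.2]
gripper_width: 0.0854
gripper_force: 0.0
```

Run:
```python
from h import *
for i in range(4):a=viewer.camera("wrist")
s=robot.read_state();R=np.array(s["tool_rot"]);t=np.array(s["tcp_pos"])
print(s["time"],t,np.degrees(np.arctan2(R[1,0],R[0,0])),s["joints"][5],s["ft_force"],s["moment"])
print("to go tool",R.T@(np.array([.5128,-.1938,.144])-t))
```

```text
10.375 [ 0.51323019 -0.19054397  0.14452081] 73.3068938776324 -0.16773929356288897 [ 0.51733931 -0.0793163   0.69460761] [ 0.04378001 -0.05035684  0.02687369]
to go tool [-0.00324219  0.00052199  0.0005232 ]
```

Emit:
{"op": "jog_arm", "data": {"deltas": [[[-3.2, 0.5, 0.5, 0], [0, 0, 0, 0], [0, 0, 0, 0], [0, 0, 0, 0], [0, 0, 0, 0]]]}}

```text
time: 11.0
tcp_pos: [0.5121, -0.1939, 0.1425]
tool_rot: [[0.288, 0.958, -0.0], [0.958, -0.288, -0.0], [-0.0, -0.0, -1.0]]
ft_force: [0.1, 0.5, -0.8]
gripper_width: 0.0855
gripper_force: 0.0
```

Emit:
{"op": "jog_arm", "data": {"deltas": [[[0, 0, 0, 0], [0, 0, 0, 0], [0, 0, 0, 0], [0, 0, 0, 0], [0, 0, 0, 0]]], "claw": 1, "force": 20}}

```text
time: 11.62
tcp_pos: [0.5133, -0.1943, 0.143]
tool_rot: [[0.288, 0.958, 0.004], [0.958, -0.288, -0.001], [-0.0, 0.004, -1.0]]
ft_force: [6.2, -1.3, -0.7]
gripper_width: 0.0313
gripper_force: 27.0
```

Emit:
{"op": "jog_arm", "data": {"deltas": [[[0, 0, 0, 0], [0, 0, 0, 0], [0, 0, 0, 0], [0, 0, 0, 0], [0, 0, 0, 0]]]}}

```text
time: 12.25
tcp_pos: [0.5133, -0.1943, 0.143]
tool_rot: [[0.288, 0.958, 0.004], [0.958, -0.288, -0.001], [-0.0, 0.004, -1.0]]
ft_force: [6.1, -1.4, -1.7]
gripper_width: 0.0316
gripper_force: 27.0
```

Emit:
{"op": "jog_arm", "data": {"deltas": [[[0, 1.1, 0, 0], [0, 0, 0, -0.1], [0, 0, -0.2, -0.16], [0, 0, -0.2, -0.16], [0, 0, 0, 0]]]}}

```text
time: 12.88
tcp_pos: [0.5134, -0.1943, 0.1433]
tool_rot: [[-0.126, 0.992, 0.001], [0.992, 0.126, -0.0], [-0.001, 0.001, -1.0]]
ft_force: [2.0, -0.4, 0.5]
gripper_width: 0.0318
gripper_force: 27.3
```

Emit:
{"op": "jog_arm", "data": {"deltas": [[[0, 0, -0.2, -0.16], [0, 0, -0.2, -0.16], [0, 0, -0.2, -0.16], [0, 0, 0, 0], [0, 0, 0, 0]]]}}

```text
time: 13.5
tcp_pos: [0.5134, -0.1943, 0.1439]
tool_rot: [[-0.568, 0.823, 0.001], [0.823, 0.568, -0.0], [-0.001, 0.0, -1.0]]
ft_force: [2.6, -0.6, 1.7]
gripper_width: 0.0315
gripper_force: 27.4
```

```bash
cat > st.py <<'E'
from h import *
s=robot.read_state();R=np.array(s["tool_rot"]);t=np.array(s["tcp_pos"])
print(s["time"],t.round(4),"yaw",np.degrees(np.arctan2(R[1,0],R[0,0])).round(1),"q6",s["joints"][5].round(3),"F",np.round(s["ft_force"],1),"M",np.round(s["moment"],2),s["gripper_width"],s["gripper_force"])
E
python3 st.py
```

```text
13.5 [ 0.5134 -0.1943  0.1439] yaw 124.6 q6 -1.07 F [ 2.6 -0.6  1.7] M [-0.12 -0.43 -0.08] 0.0315465121947863 27.364329969277605
```

Emit:
{"op": "jog_arm", "data": {"deltas": [[[0, 0, -0.2, -0.16], [0, 0, -0.2, -0.16], [0, 0, -0.2, -0.16], [0, 0, 0, 0], [0, 0, 0, 0]]]}}

```text
time: 14.12
tcp_pos: [0.5133, -0.1944, 0.1446]
tool_rot: [[-0.884, 0.467, 0.001], [0.467, 0.884, -0.001], [-0.001, -0.0, -1.0]]
ft_force: [1.7, -0.8, 2.8]
gripper_width: 0.0318
gripper_force: 27.5
```

Emit:
{"op": "jog_arm", "data": {"deltas": [[[0, 0, -0.2, -0.16], [0, 0, -0.2, -0.16], [0, 0, -0.2, -0.1], [0, 0, 0, 0], [0, 0, 0, 0]]]}}

```text
time: 14.75
tcp_pos: [0.5133, -0.1944, 0.1449]
tool_rot: [[-0.998, 0.065, 0.001], [0.065, 0.998, -0.001], [-0.001, -0.001, -1.0]]
ft_force: [3.5, -1.7, 1.4]
gripper_width: 0.0314
gripper_force: 27.4
```

```bash
python3 st.py
```

```text
14.75 [ 0.5133 -0.1944  0.1449] yaw 176.3 q6 -1.971 F [ 3.5 -1.7  1.4] M [-0.21 -0.47 -0.02] 0.03135446989078556 27.37420132092666
```

Emit:
{"op": "jog_arm", "data": {"deltas": [[[0, 0, -0.2, -0.16], [0, 0, -0.2, -0.16], [0, 0, -0.2, -0.16], [0, 0, 0, 0], [0, 0, 0, 0]]]}}

```text
time: 15.38
tcp_pos: [0.5133, -0.1945, 0.1437]
tool_rot: [[-0.915, -0.403, 0.0], [-0.403, 0.915, -0.0], [-0.0, -0.001, -1.0]]
ft_force: [6.8, -3.5, -4.9]
gripper_width: 0.0315
gripper_force: 26.5
```

```bash
python3 st.py
```

```text
15.375 [ 0.5133 -0.1945  0.1437] yaw -156.2 q6 -2.451 F [ 6.8 -3.5 -4.9] M [-0.58 -1.02  0.06] 0.03153920317992461 26.48089116846677
```

Fz flipped to about -5 N, so the fingers are now carrying the bolt past the drop. I open and look.

Emit:
{"op": "jog_arm", "data": {"deltas": [[[0, 0, 0, 0], [0, 0, 0, 0], [0, 0, 0, 0], [0, 0, 0, 0], [0, 0, 0, 0]]], "claw": 0.3}}

```text
time: 16.0
tcp_pos: [0.5131, -0.1942, 0.1454]
tool_rot: [[-0.914, -0.405, -0.0], [-0.405, 0.914, -0.0], [0.0, -0.0, -1.0]]
ft_force: [0.5, 0.2, 0.5]
gripper_width: 0.0597
gripper_force: 0.0
```

```bash
python3 st.py
python3 - <<'E'
from h import *
c=viewer.calibration("wrist");a=viewer.camera("wrist");cv2.imwrite("pics/w6.png",a)
for z in(.101,.0955):print(z,pix(c,[.5133,-.1943,z]))
E
```

```text
16.0 [ 0.5131 -0.1942  0.1454] yaw -156.1 q6 -2.453 F [0.5 0.2 0.5] M [ 0.02 -0.06 -0.03] 0.059682186573764215 0.0
0.101 [249.90385473 277.70308982]
0.0955 [249.95115911 271.0977078 ]
```

View pics/w6.png

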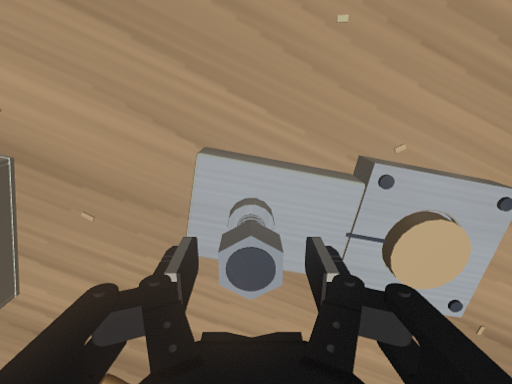

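The cap is at (250,269.5), matching a head top near 95 mm, so the bolt has dropped. The blank sits in the cavity at (430,253). I lower, regrip and turn clockwise.

Emit:
{"op": "jog_arm", "data": {"deltas": [[[0, 0, 4, 0], [0, 0, 3.5, 0], [0, 0, 0, 0], [0, 0, 0, 0], [0, 0, 0, 0]]]}}

```text
time: 16.68
tcp_pos: [0.5132, -0.1943, 0.138]
tool_rot: [[-0.914, -0.405, 0.0], [-0.405, 0.914, -0.0], [-0.0, -0.0, -1.0]]
ft_force: [-0.6, 0.4, -0.4]
gripper_width: 0.0597
gripper_force: 0.0
```

Emit:
{"op": "jog_arm", "data": {"deltas": [[[0, 0, 0, 0], [0, 0, 0, 0], [0, 0, 0, 0], [0, 0, 0, 0], [0, 0, 0, 0]]], "claw": 1, "force": 20}}

```text
time: 17.3
tcp_pos: [0.5133, -0.1945, 0.138]
tool_rot: [[-0.914, -0.405, 0.001], [-0.405, 0.914, -0.001], [-0.0, -0.001, -1.0]]
ft_force: [0.9, -2.0, 0.8]
gripper_width: 0.0317
gripper_force: 24.0
```

Emit:
{"op": "jog_arm", "data": {"deltas": [[[0, 0, 0.1, 0.1], [0, 0, 0.23, 0.18], [0, 0, 0.23, 0.18], [0, 0, 0, 0], [0, 0, 0, 0]]]}}

```text
time: 17.92
tcp_pos: [0.5133, -0.1944, 0.1374]
tool_rot: [[-0.999, 0.04, 0.001], [0.04, 0.999, -0.001], [-0.001, -0.001, -1.0]]
ft_force: [1.2, -2.6, -0.1]
gripper_width: 0.0315
gripper_force: 24.0
```

```bash
python3 st.py
```

```text
17.925 [ 0.5133 -0.1944  0.1374] yaw 177.7 q6 -1.996 F [ 1.2 -2.6 -0.1] M [-0.4  -0.25 -0.03] 0.031478857737259246 24.031714352604467
```

Emit:
{"op": "jog_arm", "data": {"deltas": [[[0, 0, 0.23, 0.18], [0, 0, 0.23, 0.18], [0, 0, 0.23, 0.18], [0, 0, 0.23, 0.18], [0, 0, 0.23, 0.18]]]}}

```text
time: 18.55
tcp_pos: [0.5134, -0.1942, 0.1363]
tool_rot: [[-0.585, 0.811, 0.001], [0.811, 0.585, -0.0], [-0.001, 0.001, -1.0]]
ft_force: [1.4, -1.4, -0.6]
gripper_width: 0.032
gripper_force: 24.0
```

Emit:
{"op": "jog_arm", "data": {"deltas": [[[0, 0, 0.23, 0.18], [0, 0, 0.23, 0.18], [0, 0, 0.23, 0.18], [0, 0, 0.23, 0.18], [0, 0, 0.23, 0.18]]]}}

```text
time: 19.18
tcp_pos: [0.5136, -0.1942, 0.1351]
tool_rot: [[0.272, 0.962, 0.001], [0.962, -0.272, -0.0], [0.0, 0.001, -1.0]]
ft_force: [2.2, -2.8, -1.6]
gripper_width: 0.0316
gripper_force: 24.0
```

```bash
python3 st.py
```

```text
19.175 [ 0.5136 -0.1942  0.1351] yaw 74.2 q6 -0.189 F [ 2.2 -2.8 -1.6] M [-0.33 -0.34  0.05] 0.03156663569900121 23.973250996205024
```

Emit:
{"op": "jog_arm", "data": {"deltas": [[[0, 0, 0.23, 0.18], [0, 0, 0.23, 0.18], [0, 0, 0.23, 0.18], [0, 0, 0.23, 0.18], [0, 0, 0.23, 0.18]]]}}

```text
time: 19.8
tcp_pos: [0.5137, -0.1943, 0.134]
tool_rot: [[0.923, 0.385, 0.002], [0.385, -0.923, -0.001], [0.001, 0.001, -1.0]]
ft_force: [1.9, -1.9, 0.2]
gripper_width: 0.0318
gripper_force: 24.0
```

Emit:
{"op": "jog_arm", "data": {"deltas": [[[0, 0, 0.23, 0.18], [0, 0, 0.23, 0.18], [0, 0, 0.23, 0.18], [0, 0, 0.23, 0.18], [0, 0, 0.23, 0.18]]]}}

```text
time: 20.42
tcp_pos: [0.5136, -0.1945, 0.1329]
tool_rot: [[0.875, -0.484, 0.002], [-0.484, -0.875, -0.001], [0.002, 0.0, -1.0]]
ft_force: [1.4, -3.5, -0.2]
gripper_width: 0.0315
gripper_force: 23.9
```

Emit:
{"op": "jog_arm", "data": {"deltas": [[[0, 0, 0.23, 0.18], [0, 0, 0.23, 0.18], [0, 0, 0.23, 0.18], [0, 0, 0, 0], [0, 0, 0, 0]]]}}

```text
time: 21.05
tcp_pos: [0.5136, -0.1945, 0.1321]
tool_rot: [[0.508, -0.861, 0.001], [-0.861, -0.508, -0.001], [0.001, -0.001, -1.0]]
ft_force: [3.3, -4.3, -0.4]
gripper_width: 0.032
gripper_force: 23.9
```

```bash
python3 st.py
```

```text
21.05 [ 0.5136 -0.1945  0.1321] yaw -59.5 q6 2.144 F [ 3.3 -4.3 -0.4] M [-0.52 -0.49 -0.04] 0.03196166324378911 23.879555247549433
```

Emit:
{"op": "jog_arm", "data": {"deltas": [[[0, 0, 0, 0], [0, 0, 0, 0], [0, 0, 0, 0], [0, 0, 0, 0], [0, 0, 0, -0.1745]]], "claw": 0.3}}

```text
time: 21.68
tcp_pos: [0.513, -0.1941, 0.1319]
tool_rot: [[0.651, -0.759, -0.0], [-0.759, -0.651, 0.0], [-0.0, 0.0, -1.0]]
ft_force: [0.9, 0.3, -0.6]
gripper_width: 0.0598
gripper_force: 0.0
```

Emit:
{"op": "jog_arm", "data": {"deltas": [[[0, 0, 0, -0.1745], [0, 0, 0, -0.1745], [0, 0, 0, -0.1745], [0, 0, 0, -0.1745], [0, 0, 0, -0.1745]]]}}

```text
time: 22.3
tcp_pos: [0.5131, -0.1941, 0.132]
tool_rot: [[1.0, 0.012, -0.0], [0.012, -1.0, 0.0], [-0.0, -0.0, -1.0]]
ft_force: [0.9, 0.5, 0.3]
gripper_width: 0.0597
gripper_force: 0.0
```

Emit:
{"op": "jog_arm", "data": {"deltas": [[[0, 0, 0, -0.1745], [0, 0, 0, -0.1745], [0, 0, 0, -0.1745], [0, 0, 0, -0.1745], [0, 0, 0, -0.1745]]]}}

```text
time: 22.92
tcp_pos: [0.513, -0.1941, 0.1319]
tool_rot: [[0.634, 0.773, -0.0], [0.773, -0.634, 0.0], [-0.0, -0.0, -1.0]]
ft_force: [0.3, -1.1, 0.6]
gripper_width: 0.0594
gripper_force: 0.0
```

Emit:
{"op": "jog_arm", "data": {"deltas": [[[0, 0, 0, -0.1745], [0, 0, 0, 0], [0, 0, 0, 0], [0, 0, 0, 0], [0, 0, 0, 0]]]}}

```text
time: 23.55
tcp_pos: [0.5131, -0.1942, 0.132]
tool_rot: [[0.496, 0.868, -0.0], [0.868, -0.496, -0.0], [-0.0, 0.0, -1.0]]
ft_force: [0.5, 0.1, -1.0]
gripper_width: 0.0597
gripper_force: 0.0
```

```bash
python3 st.py
python3 - <<'E'
from h import *
c=viewer.calibration("wrist");a=viewer.camera("wrist");cv2.imwrite("pics/w7.png",a)
for z in(.092,.0895,.087):print(z,pix(c,[.5133,-.1943,z]))
g=a.max(2);m=np.zeros_like(g);m[225:310,205:300]=(g[225:310,205:300]<90)
n,l,st,ce=cv2.connectedComponentsWithStats(m)
for i in range(1,n):
    if st[i,4]>150:print(st[i],ce[i])
E
```

```text
23.55 [ 0.5131 -0.1942  0.132 ] yaw 60.3 q6 0.054 F [ 0.5  0.1 -1. ] M [ 0.02 -0.03  0.01] 0.05968482101569062 0.0
0.092 [254.01255137 279.41973241]
0.0895 [253.96762451 276.20419937]
0.087 [253.92429794 273.10320253]
[ 219  225   68   34 1091] [252.27406049 241.13290559]
[ 227  255   52   45 1867] [252.23888591 276.98660953]
```

Emit:
{"op": "jog_arm", "data": {"deltas": [[[0, 0, 0, 0], [0, 0, 0, 0], [0, 0, 0, 0], [0, 0, 0, 0], [0, 0, 0, 0]]], "claw": 1, "force": 20}}

```text
time: 24.22
tcp_pos: [0.5135, -0.1944, 0.1321]
tool_rot: [[0.495, 0.869, 0.001], [0.869, -0.495, -0.001], [0.0, 0.001, -1.0]]
ft_force: [2.8, -1.4, -1.0]
gripper_width: 0.032
gripper_force: 25.0
```

Emit:
{"op": "jog_arm", "data": {"deltas": [[[0, 0, 0.22, 0.1745], [0, 0, 0.22, 0.1745], [0, 0, 0.22, 0.1745], [0, 0, 0.22, 0.1745], [0, 0, 0.22, 0.1745]]]}}

```text
time: 24.85
tcp_pos: [0.5135, -0.1944, 0.1311]
tool_rot: [[0.985, 0.174, 0.001], [0.174, -0.985, -0.001], [0.001, 0.001, -1.0]]
ft_force: [1.7, -2.4, 0.2]
gripper_width: 0.0316
gripper_force: 25.1
```

Emit:
{"op": "jog_arm", "data": {"deltas": [[[0, 0, 0.22, 0.1745], [0, 0, 0.22, 0.1745], [0, 0, 0.22, 0.1745], [0, 0, 0.22, 0.1745], [0, 0, 0.22, 0.1745]]]}}

```text
time: 25.48
tcp_pos: [0.5135, -0.1944, 0.1301]
tool_rot: [[0.766, -0.643, 0.001], [-0.643, -0.766, -0.001], [0.001, -0.0, -1.0]]
ft_force: [1.9, -1.4, 0.9]
gripper_width: 0.0314
gripper_force: 25.1
```

Emit:
{"op": "jog_arm", "data": {"deltas": [[[0, 0, 0.22, 0.1745], [0, 0, 0.22, 0.1745], [0, 0, 0, 0], [0, 0, 0, 0], [0, 0, 0, 0]]]}}

```text
time: 26.1
tcp_pos: [0.5135, -0.1945, 0.1296]
tool_rot: [[0.506, -0.862, 0.001], [-0.862, -0.506, -0.001], [0.001, -0.001, -1.0]]
ft_force: [4.0, -0.9, 0.0]
gripper_width: 0.0315
gripper_force: 25.1
```

```bash
python3 st.py
python3 - <<'E'
from h import *
c=viewer.calibration("wrist");a=viewer.camera("wrist");cv2.imwrite("pics/w8.png",a)
for z in(.0895,.087,.0845):print(z,pix(c,[.5133,-.1943,z]))
g=a.max(2);m=np.zeros_like(g);m[225:310,215:290]=(g[225:310,215:290]<90)
n,l,st,ce=cv2.connectedComponentsWithStats(m)
for i in range(1,n):
    if st[i,4]>150:print(st[i],ce[i])
t=viewer.camera("top");ct=viewer.calibration("top");cv2.imwrite("pics/t8.png",t)
hsv=cv2.cvtColor(t,cv2.COLOR_BGR2HSV).astype(int)
m=((abs(hsv-[18,90,204]).max(2))<35).astype(np.uint8);n,l,st,ce=cv2.connectedComponentsWithStats(m)
for i in range(1,n):
    if st[i,4]>60:print(st[i],ray(ct,ce[i],.042).round(4),ray(ct,ce[i],.018).round(4))
E
```

```text
26.1 [ 0.5135 -0.1945  0.1296] yaw -59.6 q6 2.146 F [ 4.  -0.9  0. ] M [-0.31 -0.65  0.06] 0.03148309356973009 25.057972002541646
0.0895 [249.06655529 280.0611041 ]
0.087 [249.1039509  276.84661191]
0.0845 [249.1400162  273.74647161]
[ 215  225   75   85 1821] [254.23228995 251.67545305]
[ 226  254   52   46 1856] [251.15894397 276.6169181 ]
[ 188   72  324   61 6680] [ 0.8283 -0.0894  0.042 ] [ 0.8386 -0.0933  0.018 ]
[109  77  45   6 185] [0.8942 0.44   0.042 ] [0.9058 0.4473 0.018 ]
[158  77  82   8 323] [0.889  0.2717 0.042 ] [0.9006 0.2755 0.018 ]
[450  78  62   8 147] [ 0.8616 -0.5195  0.042 ] [ 0.8726 -0.5324  0.018 ]
[ 37  85 103  12 662] [0.866  0.5667 0.042 ] [0.8771 0.5767 0.018 ]
[  30   96   94   36 2054] [0.8016 0.5823 0.042 ] [0.8113 0.5926 0.018 ]
[478 104  34   3  68] [ 0.7937 -0.5581  0.042 ] [ 0.8033 -0.5718  0.018 ]
[354 111  55  15 333] [ 0.7652 -0.2351  0.042 ] [ 0.7742 -0.242   0.018 ]
[463 111  44   7 191] [ 0.7712 -0.5178  0.042 ] [ 0.7803 -0.5307  0.018 ]
[195 117  26   5  61] [0.776  0.2429 0.042 ] [0.7852 0.2461 0.018 ]
[  83  143  311   29 2047] [0.6618 0
[... 1474 characters left out ...]
3  50   7 104] [0.3247 0.1686 0.042 ] [0.3244 0.1702 0.018 ]
[308 287  41   7 153] [ 0.3105 -0.0773  0.042 ] [ 0.3099 -0.0809  0.018 ]
[ 94 292 147   9 773] [0.3071 0.333  0.042 ] [0.3064 0.3381 0.018 ]
[ 214  293  131   17 1250] [0.2841 0.0474 0.042 ] [0.2829 0.0464 0.018 ]
[119 301  42  10 223] [0.287  0.4118 0.042 ] [0.2859 0.4185 0.018 ]
[413 307  99  15 973] [ 0.2445 -0.3943  0.042 ] [ 0.2425 -0.4046  0.018 ]
[ 122  309  217   40 3888] [0.234  0.1466 0.042 ] [0.2317 0.1477 0.018 ]
[ 12 311  12  25  87] [0.2441 0.7097 0.042 ] [0.2421 0.7227 0.018 ]
[294 346  31   7 118] [ 0.1726 -0.0192  0.042 ] [ 0.1691 -0.0216  0.018 ]
[122 350  50   7 108] [0.1727 0.3977 0.042 ] [0.1692 0.4041 0.018 ]
```

```bash
python3 -c "
from bench import order;print(order.job_done())"
```

```text
the job is handed in; nothing more can be done
None
```

I handed the job in with the round blank seated flat in the cavity, the lock bolt dropped into its thread start and turned about one turn forward (head centre about 77–78 mm by my measurement), and the gripper still closed on the bolt head; no verdict came back.

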